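Spin a wheel in the truing stand and stop its flagged spot at the pointer

TASK

A small bicycle wheel hangs free in the truing stand on the bench, and the high spot of its rim is flagged with a wrap of orange tape round the tyre. With a fingertip on the tread flick it spinning, either way round, let the tape run past the stand's yellow-tipped pointer at least once, and on a later pass, before it runs down, brake it with a fingertip on the tread so that it stops with the tape in front of the pointer; do not stop it anywhere else and push it round from there. The program finishes while the fingertip still rests on the tread and holds the wheel there for the spoke key; do not pinch the tyre or reach in among the spokes, do not bump the pointer, and leave the other things on the bench where they are.

Things in the scene. Friction and masses are not known exactly. Their poses are not given: they have to be found in the camera images.
- stand: Grey truing stand, fixed to the bench: flat base 200 x 360 x 8 mm, two uprights 58 mm either side of the wheel's mid plane, 175 mm high. Origin on the bench under the wheel's centre. Its x axis is level and lies along the wheel's axle, its y axis is level, lies in the wheel's plane and points to the pointer's side, z is up.
- axle (a point): Centre of the wheel, on its axle, 162 mm above the bench. The wheel: black rubber tyre with a round section, 300 mm outer diameter, 45 mm wide, green rim 215 mm outer diameter, 16 wire spokes, about 0.9 kg.
- crown (a point): Highest point of the tread, 312 mm above the bench, straight above the axle. It does not turn with the wheel. The pointer ends 61 mm lower, the uprights 137 mm lower, and the space above is free.
- tape (a point): Middle of the orange tape, on the tread, 150 mm from the axle; it goes round with the wheel. The tape covers 48 mm of the tread's length, all the way round the tyre's section.
- pointer_spot (a point): The spot of the tread circle at which the pointer points, fixed to the stand: on its +y side, 30 degrees above the axle (130 mm in y, 75 mm up from it). The yellow tip ends 8 mm outside it; the pin runs level along the stand's y axis to a pillar 192 mm from the axle in y, whose clamp ends 251 mm above the bench.
- wheel (a joint): Angle of the wheel (rad), counted on over whole turns; grows when its top runs towards the pointer (stand +y). Starts between -1.5 and 1.5. The tape is at the pointer at pi, 3 pi, 5 pi ... or -pi, -3 pi ... Free bearing: loses about 0.7 to 1.2 rad/s in each turn, a little more at the last, and stays where it stops; a fingertip pressed on the tread with a few newtons stops it almost at once. It cannot be lifted out.
- pointer: The pointer with its pillar and clamp (yellow tip), fixed to the stand; same origin as the stand.
- spoke_key: Red round spoke key, 32 mm across, 8 mm high, lying loose on the stand's base. Not to be moved.
- oil_bottle: Yellow oil bottle, 42 mm wide, 115 mm high, loose. Not to be moved.
- tape_roll: Roll of orange tape, 86 mm wide, 50 mm high, loose. Not to be moved.
- grease_tin: Round grease tin, 68 mm wide, 75 mm high, loose. Not to be moved.
- wrench: Steel wrench, 190 mm long, loose. Not to be moved.
- screwdriver: Screwdriver with a green handle, 200 mm long, loose. Not to be moved.
- tyre_lever: Blue tyre lever, 120 mm long, loose. Not to be moved.
- mug: White mug, 76 mm wide, 88 mm high, loose. Not to be moved.

How it is judged:
By the outcome, as a careful person would: the job done as asked, in the order asked, and still so for the second after the job is handed in, while the arm keeps its last pose, push and grip.
It also fails if it takes over 67 s, if anything falls off the work surface, if the arm or the gripper's body presses on something with over 40 N, if the wrist force passes 120 N, or if a joint passes its speed limit or range.

ROBOT

A 6-joint arm with a two-finger parallel gripper is mounted at the origin on the work surface. World frame = base frame: x ahead of the robot, y to its left, z up, the work surface at z = 0. Lengths are in m, angles in degrees, forces in N, time in s.
With the tool pointing down it reaches from about 0.25 to 0.8 m from the base axis. Payload 8.5 kg.
Tool frame: the origin (TCP) lies on the centre line of the jaws, within the pads' length; the fingertips stand 25 mm ahead of it and the grasp point (between the pads) lies 6 mm ahead of it; z points along the fingers, y is the direction in which the jaws open and shut (so a half turn about z gives the same grasp; the last joint's range is limited). The gripper opens to 85 mm and grips with 20 to 120 N. Pads are 22 mm wide; open, the fingers measure 114 mm over their backs; the gripper's body (76 mm by 85 mm) begins 54 mm behind the grasp point. The pads swing forward as they close: fully open they stand 13 mm farther back than shut.
Start: joints at [-68.354, 13.648, -0.773, 75.585, 0, 90], TCP at [0.194, -0.488, 0.256] pointing down, gripper open.
Joint ranges: [-152.45, 152.45], [-59.26, 108.67], [-65.41, 83.53], [-104.44, 129.93], [-82.83, 76.93], [-180, 180]. Speed limits (degrees/s): [127.2, 127.2, 159.86, 180, 180, 180].

INTERFACE

Orientations are given as a 3x3 rotation matrix whose columns are the frame's x, y, z axes.
In Python, from station import env gives the robot as it stands. The module is installed in compiled form; this text tells all that it offers.
- The arm moves only by the tool send_rows, never from a script. Its argument "plan" is a list of rows, each a list of 7 numbers: the opening, from 0 (shut) to 1 (fully open), then the shift along the tool's x, y, z in m, then the turn, a rotation vector about the tool's x, y, z in degrees. In form: [[claw, dx, dy, dz, wx, wy, wz], ...]. A call has 1 to 20 rows; each row shifts and turns the commanded pose from where the row before left it, along the tool's axes as they then stand; what a row does not reach is not made up. A row lasts 1/12 s, in which the tool goes at most 41.7 mm and 7.16 degrees, less where a joint would pass 70% of its speed; a pose out of reach is approached as far as the arm can. A call is refused whole if a number of a shift passes 0.0417 or a number of a turn 7.16, either way. A call with a gripper value outside its range is refused whole. The fingers move at their own pace and stop on an object; the grip force is fixed at half the most. Time passes only in rows, so rows that do not move let the fingers close. It gives the time, the measured TCP pose, the force and the opening at its end, in the units of the state.
- env.get_obs(): the state, without advancing time (a new reading comes with each control period).
- env.capture(name): name is "scene" or "side" or "wrist"; returns the picture (400x640x3 uint8, red, green, blue); there is no depth.
- env.camera_params(name): a dict with "vertical_fov" (degrees; the focal length in pixels is half the picture's height over the tangent of half this angle, whatever the lens; pixels are square), "cx", "cy" (the principal point, pixels), "rvec" (rotation vector, rad) and "tvec" (3), from world to camera coordinates, as OpenCV has them. Camera axes: x right, y down, z forward; pixel columns grow to the right and rows downward; lengths in m; the calibration is good to about 2 mm. A picture is of the moment at which its call begins: read the wrist's pose just before it. camera_params takes no time and is no camera call; for the wrist camera it gives the pose at the moment of the call.
- env.job_done(): hands the job in, once; it reports no verdict.
Trained networks look in the newest picture that a camera, given by its name, has taken for a name from the list of things; names that differ only in an ending like _2 or _b are one class to them, and where a whole thing is asked for, a point or a joint stands for the part that bears it (a point fixed in the world has none). Each returns a list of dicts, best first, with "score" (0 to 1); they miss things now and then, are a little off and sometimes report something else, mostly with a low value. They report only what shows in the picture. A call takes as long as a camera call.
- env.find_in(camera, query): "xyz" ([x, y, z] in m, in the coordinates of the camera as it stood for that picture, good to about 4 mm: the middle of the surface that is visible of it).
- env.trace(camera, query): "region" (400x640 bool, what is visible of it).
The state is a dict: "t": time; "joint_pos": joint angles; "joint_vel": joint speeds; "joint_torque": joint torques, N m; "position": TCP position; "tcp_rot": TCP orientation; "wrist_force": force on the tool from outside, world axes, zero at the start; "wrist_torque": the same for the moment, N m; "grip_width": opening from 0.0 (shut) to 1.0 (fully open).
Only numpy, scipy, OpenCV 4.12 (cv2) and the standard library are available. Lean on these libraries where they do the work, as an engineer would, in place of code of your own. Each camera call takes 0.05 s, during which the arm holds its last target.

## Working session

There is one attempt and no reset: what is moved stays moved. The work goes in short steps, Python scripts to look and compute and a tool call to move; the robot and the scene stay as the last step left them, time stands still between calls to the robot, and variables do not carry over. Pictures are saved under pics/ and viewed, and the job is handed in when it is done.

Besides the shell and the picture viewer there is one more tool, called after ">>>" as a command line: name --pt "numbers of a row" for each row, then --argument value for the rest. send_rows: Moves the arm, as the interface text tells. Its arguments: {"type":"object","properties":{"plan":{"type":"array"}},"required":["plan"]}

```bash
mkdir -p pics; ls; cat > h.py <<'E'
import numpy as np, cv2
from station import env
def snap(n,f):
    im=env.capture(n); cv2.imwrite('pics/'+f,cv2.cvtColor(im,cv2.COLOR_RGB2BGR)); return im
def KRt(n):
    p=env.camera_params(n); f=200/np.tan(np.radians(p['vertical_fov'])/2)
    K=np.array([[f,0,p['cx']],[0,f,p['cy']],[0,0,1]]); R=cv2.Rodrigues(np.array(p['rvec'],float))[0]
    return K,R,np.array(p['tvec'],float)
def c2w(n,x):
    K,R,t=KRt(n); return R.T@(np.array(x)-t)
def proj(n,P):
    K,R,t=KRt(n); q=(K@(R@np.atleast_2d(P).T+t[:,None])).T; return q[:,:2]/q[:,2:]
E
python3 - <<'E'
from h import *
np.set_printoptions(precision=4,suppress=True)
o=env.get_obs(); print(o)
for n in ('scene','side','wrist'):
    snap(n,n+'0.png'); print(n,env.camera_params(n))
    for q in ('stand','axle','crown','tape','pointer_spot','pointer','wheel'):
        try:
            r=env.find_in(n,q); print(q,[(c2w(n,d['xyz']),round(d['score'],2)) for d in r[:3]])
        except Exception as e: print(q,e)
print(env.get_obs()['t'])
E
```

```text
pics
{'t': 0.0, 'joint_pos': array([-68.3532,  13.6809,  -0.8182,  75.5831,  -0.0005,  90.0008]), 'joint_vel': array([-0.0855,  0.0426, -0.0461, -0.1019, -0.0143, -0.0685]), 'joint_torque': array([ -0.0001, -53.8778,  34.644 ,   0.0185,  -0.0003,  -0.    ]), 'position': array([ 0.1935, -0.4876,  0.2557]), 'tcp_rot': array([[ 0.9295,  0.3689, -0.0005],
       [ 0.3689, -0.9295,  0.0013],
       [-0.    , -0.0014, -1.    ]]), 'wrist_force': array([-0.401 ,  0.3296,  0.1275]), 'wrist_torque': array([ 0.0027, -0.0106, -0.0143]), 'grip_width': 0.9993140879189666}
scene {'vertical_fov': 48.91482625739122, 'cx': 320.3403055711574, 'cy': 197.29708991876322, 'rvec': array([ 2.179 ,  1.3877, -0.4272]), 'tvec': array([-0.2539, -0.2579,  1.6043])}
stand [(array([ 0.5648, -0.0879,  0.072 ]), 0.78), (array([ 0.6386, -0.0383,  0.0168]), 0.36)]
axle [(array([ 0.5653, -0.08  ,  0.0793]), 0.56)]
crown [(array([ 0.5658, -0.0808,  0.0704]), 0.96)]
tape [(array([ 0.5398, -0.1035,  0.2035]), 0.95), (array([0.4049, 0.0876, 0.0504]), 0.64), (array([ 0.4122, -0.4289,  0.0087]), 0.37)]
pointer_spot [(array([ 
[... 272 characters left out ...]
, 'tvec': array([0.4719, 0.2734, 1.3536])}
stand [(array([ 0.5359, -0.0363,  0.0721]), 0.58)]
axle [(array([ 0.5319, -0.0397,  0.0663]), 0.6), (array([ 0.3514, -0.1526,  0.0676]), 0.24)]
crown [(array([ 0.5379, -0.0379,  0.0686]), 0.97)]
tape []
pointer_spot [(array([ 0.5365, -0.0398,  0.0673]), 0.97)]
pointer [(array([0.5963, 0.085 , 0.1875]), 0.84), (array([0.4244, 0.0726, 0.0409]), 0.2)]
wheel [(array([ 0.5343, -0.079 ,  0.1932]), 0.98)]
wrist {'vertical_fov': 68.49893663685953, 'cx': 319.08873744849353, 'cy': 200.59316715325588, 'rvec': array([-2.3645,  1.6059,  0.2644]), 'tvec': array([-0.525 , -0.0416,  0.3806])}
stand []
axle []
crown []
tape []
pointer_spot []
pointer []
wheel []
1.2
```

View pics/scene0.png

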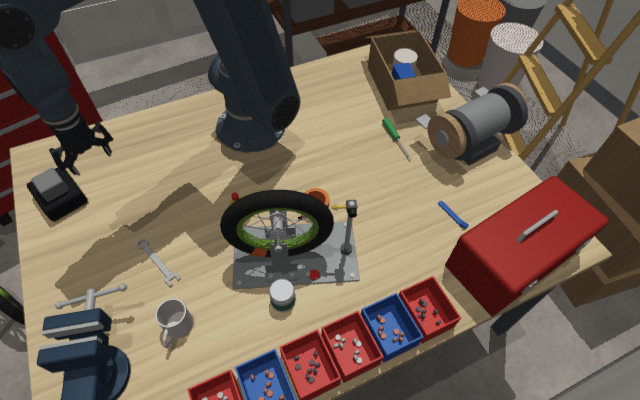

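View pics/side0.png

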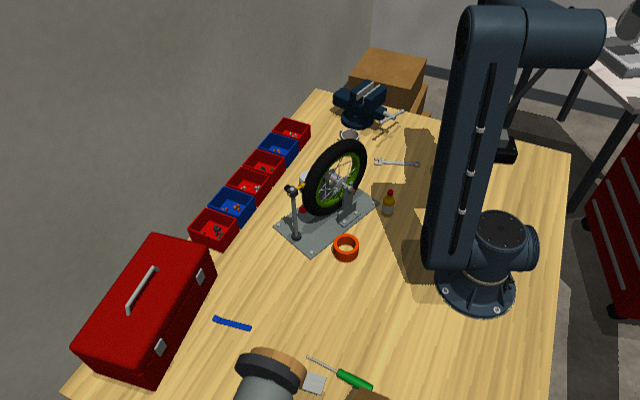

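The scene view shows the wheel at about (277,230), with the pointer tip to its right at about (335,206) and the orange tape low on the wheel at about (258,252). The side view shows the pointer tip at about (300,184). Next I'll fit the stand pose to the silhouettes.

```bash
cat > fit.py <<'E'
from h import *
from scipy.optimize import minimize, least_squares
np.set_printoptions(precision=4,suppress=True)
obs={}
for n in ('scene','side'):
    env.capture(n)
    w=env.trace(n,'wheel'); p=env.trace(n,'pointer')
    obs[n]=(w[0]['region'],p[0]['region'] if p else None)
    print(n,[(d['score'],d['region'].sum()) for d in w[:2]],[(d['score'],d['region'].sum()) for d in p[:2]])
np.savez('obs.npz',sw=obs['scene'][0],dw=obs['side'][0],sp=obs['scene'][1],dp=obs['side'][1])
u,v=np.meshgrid(np.linspace(0,2*np.pi,90),np.linspace(0,2*np.pi,30))
r=.0225; Rm=.150-r
T=np.c_[(r*np.sin(v)).ravel(),((Rm+r*np.cos(v))*np.cos(u)).ravel(),.162+((Rm+r*np.cos(v))*np.sin(u)).ravel()]
def world(q,P):
    c,s=np.cos(q[2]),np.sin(q[2]); return P@np.array([[c,-s,0],[s,c,0],[0,0,1]]).T+[q[0],q[1],0]
def sil(n,q):
    h=cv2.convexHull(proj(n,world(q,T)).astype(np.float32)); m=np.zeros((400,640),np.uint8)
    cv2.fillConvexPoly(m,np.round(h*16).astype(np.int32),1,shift=4); return m.astype(bool)
hull={}
for n in obs:
    m=obs[n][0].astype(np.uint8); c,_=cv2.findContours(m,cv2.RETR_EXTERNAL,cv2.CHAIN_APPROX_NONE); c=max(c,key=cv2.contourArea)
    hm=np.zeros((400,640),np.uint8); cv2.fillConvexPoly(hm,cv2.convexHull(c),1); hull[n]=hm.astype(bool)
def cost(q,p=0):
    s=0;l=[]
    for n in hull:
        a=sil(n,q); i=(a&hull[n]).sum()/(a|hull[n]).sum(); s+=1-i; l.append(i)
    if p: print(l)
    return s
if __name__=='__main__':
    best=min((minimize(cost,[.55,-.07,y],method='Nelder-Mead',options=dict(initial_simplex=[[.55,-.07,y],[.57,-.07,y],[.55,-.05,y],[.55,-.07,y+.2]],xatol=1e-4,fatol=1e-5)) for y in (-.6,-.2,.2)),key=lambda r:r.fun)
    q=best.x; print(q,np.degrees(q[2]),best.fun); cost(q,1); np.save('q.npy',q)
    tip=world(q,np.array([[0,.138,.237],[0,.192,.251],[0,0,.312],[0,.13,.237]]));print(tip)
    for n in hull:
        im=cv2.cvtColor(env.capture(n),cv2.COLOR_RGB2BGR)
        c,_=cv2.findContours(sil(n,q).astype(np.uint8),cv2.RETR_EXTERNAL,cv2.CHAIN_APPROX_NONE); cv2.drawContours(im,c,-1,(255,0,255),1)
        for p in proj(n,tip): cv2.circle(im,tuple(int(round(a)) for a in p),2,(255,255,0),-1)
        c=proj(n,tip).mean(0).astype(int); x0,y0=c[0]-130,c[1]-90
        cv2.imwrite(f'pics/fit_{n}.png',cv2.resize(im[max(y0,0):y0+200,max(0,x0):x0+266],None,fx=3,fy=3))
    print(env.get_obs()['t'])
E
python3 fit.py
```

```text
scene [(0.72, np.int64(4777))] [(0.7, np.int64(508))]
side [(0.79, np.int64(2859))] [(0.89, np.int64(309))]
[ 0.5331 -0.099  -0.357 ] -20.456144193916398 0.05740373097149187
[np.float64(0.97664), np.float64(0.9659562690285082)]
[[ 0.5813  0.0303  0.237 ]
 [ 0.6002  0.0809  0.251 ]
 [ 0.5331 -0.099   0.312 ]
 [ 0.5786  0.0228  0.237 ]]
1.6
```

View pics/fit_scene.png

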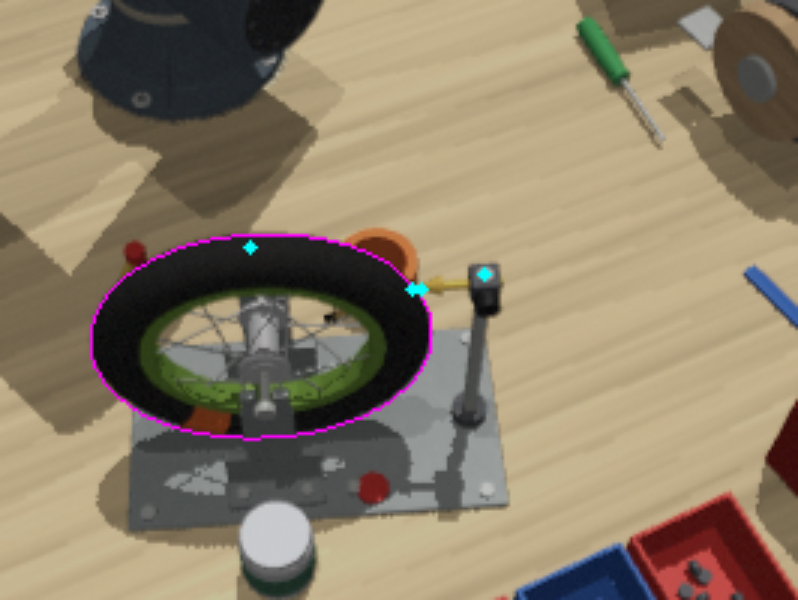

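View pics/fit_side.png

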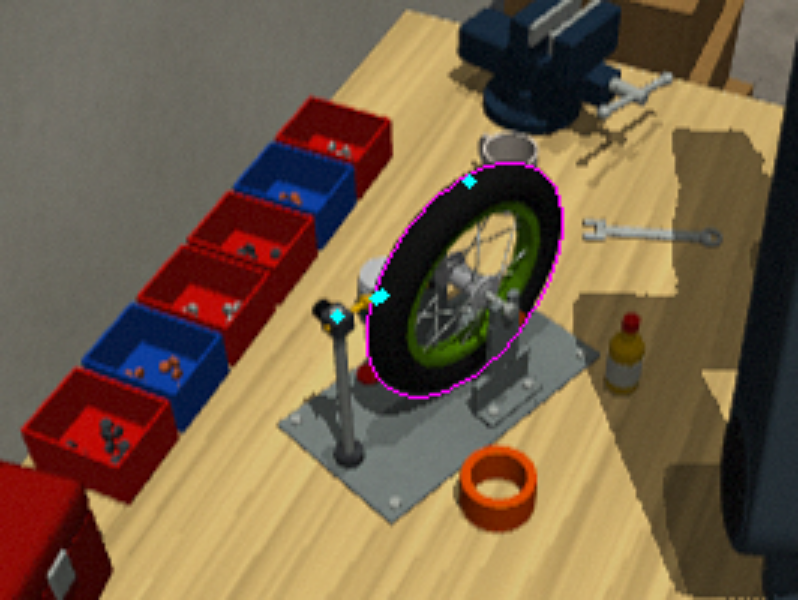

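The fit lands on the tyre outline and pointer in both views (IoU 0.97). Now the tape angle, while I raise, turn and shut the gripper.

```bash
cat > ang.py <<'E'
from h import *
np.set_printoptions(precision=4,suppress=True)
q=np.load('q.npy')
c_,s_=np.cos(q[2]),np.sin(q[2]); RS=np.array([[c_,-s_,0],[s_,c_,0],[0,0,1]])
def W(P): return np.atleast_2d(P)@RS.T+[q[0],q[1],0]
def S(P): return (np.atleast_2d(P)-[q[0],q[1],0])@RS
_m={}
def amap(n):
    if n in _m: return _m[n]
    try: _m[n]=np.load(f'amap_{n}.npy'); return _m[n]
    except Exception: pass
    u,v=np.meshgrid(np.linspace(0,2*np.pi,2400),np.linspace(0,2*np.pi,400)); r=.0225;Rm=.1275
    P=np.c_[(r*np.sin(v)).ravel(),((Rm+r*np.cos(v))*np.cos(u)).ravel(),.162+((Rm+r*np.cos(v))*np.sin(u)).ravel()]
    K,R,t=KRt(n); C=W(P)@R.T+t; p=C@K.T; px=np.round(p[:,:2]/p[:,2:]).astype(int)
    o=np.argsort(-C[:,2]); M=np.full((400,640),np.nan); M[px[o,1],px[o,0]]=u.ravel()[o]; _m[n]=M; np.save(f'amap_{n}.npy',M); return M
def theta(n,im):
    M=amap(n); hsv=cv2.cvtColor(im,cv2.COLOR_RGB2HSV); H,Sx,V=[hsv[...,i] for i in range(3)]
    m=(H>=4)&(H<=17)&(Sx>150)&(V>60)&~np.isnan(M)
    k,l,st,_=cv2.connectedComponentsWithStats(m.astype(np.uint8))
    if k<2: return None
    out=[]
    for i in range(1,k):
        if st[i,4]<12: continue
        a=M[l==i]; mu=np.angle(np.exp(1j*a).mean()); d=np.angle(np.exp(1j*(a-mu)))
        lo,hi=np.percentile(d,3),np.percentile(d,97)
        phi=mu+(lo+hi)/2
        th=np.pi+np.pi/6-phi; th=np.angle(np.exp(1j*th))
        out.append((int(st[i,4]),round(th,3),round(hi-lo,3)))
    return sorted(out,reverse=True)[:3]
def look(ns=('scene','side')):
    for n in ns:
        t=env.get_obs()['t']; im=env.capture(n); print(n,'t',round(t,3),theta(n,im))
E
python3 -c "
from ang import *
look(); o=env.get_obs();print(o['t'],S(o['position']))"
```

```text
scene t 1.6 [(100, np.float64(-0.506), np.float64(0.323))]
side t 1.65 []
1.7 [[-0.1821 -0.4831  0.2563]]
```

>>> send_rows --pt "0 0 0 -0.035 0 0 -6.85" --pt "0 0 0 -0.035 0 0 -6.85" --pt "0 0 0 -0.035 0 0 -6.85" --pt "0 0 0 -0.035 0 0 -6.85" --pt "0 0 0 0 0 0 -6.85" --pt "0 0 0 0 0 0 -6.85" --pt "0 0 0 0 0 0 -6.85" --pt "0 0 0 0 0 0 0"

```text
t: 2.37
position: [0.1937, -0.488, 0.3965]
tcp_rot: [[0.344, 0.939, 0.0], [0.939, -0.344, -0.0], [-0.0, 0.0, -1.0]]
wrist_force: [0.0, -0.0, -1.0]
grip_width: 0.002
```

```bash
python3 -c "
from ang import *
o=env.get_obs();print(o['t'],o['position'],S(o['position']),o['tcp_rot'],RS.T@o['tcp_rot'],o['grip_width'],o['joint_pos'])
d=W([0,.065,.40])[0]-o['position'];print('toolshift',o['tcp_rot'].T@d)"
```

```text
2.3667 [ 0.1937 -0.488   0.3965] [[-0.1821 -0.4832  0.3965]] [[ 0.3435  0.9391  0.0001]
 [ 0.9391 -0.3435 -0.0002]
 [-0.0002  0.0002 -1.    ]] [[-0.0063  1.      0.0002]
 [ 1.      0.0063 -0.0002]
 [-0.0002  0.0002 -1.    ]] 0.0017672374763691536 [-68.3545  13.4711  19.328   95.8406   0.0025  41.7381]
toolshift [ 0.547   0.1855 -0.0036]
```

>>> send_rows --pt "0 0.039 0.01325 0 0 0 0" --pt "0 0.039 0.01325 0 0 0 0" --pt "0 0.039 0.01325 0 0 0 0" --pt "0 0.039 0.01325 0 0 0 0" --pt "0 0.039 0.01325 0 0 0 0" --pt "0 0.039 0.01325 0 0 0 0" --pt "0 0.039 0.01325 0 0 0 0" --pt "0 0.039 0.01325 0 0 0 0" --pt "0 0.039 0.01325 0 0 0 0" --pt "0 0.039 0.01325 0 0 0 0" --pt "0 0.039 0.01325 0 0 0 0" --pt "0 0.039 0.01325 0 0 0 0" --pt "0 0.039 0.01325 0 0 0 0" --pt "0 0.039 0.01325 0 0 0 0" --pt "0 0 0 0 0 0 0" --pt "0 0 0 0 0 0 0"

```text
t: 3.7
position: [0.5589, -0.039, 0.3951]
tcp_rot: [[0.349, 0.937, -0.002], [0.937, -0.349, 0.0], [-0.0, -0.002, -1.0]]
wrist_force: [-0.3, -0.2, -0.6]
grip_width: 0.001
```

```bash
python3 -c "
from ang import *
o=env.get_obs();print(o['t'],S(o['position']),RS.T@o['tcp_rot'],o['grip_width'],o['joint_pos'],o['wrist_force'])
snap('wrist','w1.png');look()"
```

```text
3.7 [[0.0032 0.0652 0.3951]] [[-0.0007  1.     -0.0018]
 [ 1.      0.0007 -0.0004]
 [-0.0004 -0.0018 -1.    ]] 0.0009034090130767842 [ -3.9904  17.3894  24.5751  97.2938   0.0068 106.4255] [-0.3203 -0.2493 -0.6454]
scene t 3.75 [(102, np.float64(-0.501), np.float64(0.332))]
side t 3.8 []
```

View pics/w1.png

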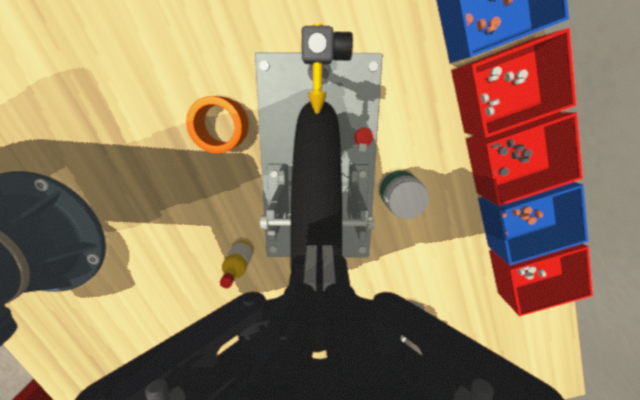

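>>> send_rows --pt "0 -0.025 -0.003 0.025 0 0 0" --pt "0 0 0 0.027 0 0 0" --pt "0 0 0 0 0 0 0" --pt "0 0 0 0.005 0 0 0" --pt "0 0 0 0.003 0 0 0" --pt "0 0 0 0 0 0 0"

```text
t: 4.35
position: [0.5467, -0.0635, 0.3373]
tcp_rot: [[0.349, 0.937, 0.002], [0.937, -0.349, -0.0], [0.001, 0.001, -1.0]]
wrist_force: [-0.5, 0.5, 0.3]
grip_width: 0.002
```

```bash
python3 -c "
from ang import *
o=env.get_obs();print(o['t'],S(o['position']),o['wrist_force'])"
```

```text
4.35 [[0.0003 0.038  0.3373]] [-0.4673  0.5006  0.2534]
```

>>> send_rows --pt "0 0 0 0.002 0 0 0" --pt "0 0 0 0 0 0 0"

```text
t: 4.52
position: [0.5468, -0.0632, 0.3349]
tcp_rot: [[0.349, 0.937, 0.001], [0.937, -0.349, -0.0], [0.0, 0.001, -1.0]]
wrist_force: [0.7, 0.1, 0.7]
grip_width: -0.001
```

>>> send_rows --pt "0 0 0 0.002 0 0 0" --pt "0 0 0 0 0 0 0"

```text
t: 4.68
position: [0.5469, -0.0629, 0.3331]
tcp_rot: [[0.348, 0.937, 0.002], [0.937, -0.348, 0.0], [0.001, 0.002, -1.0]]
wrist_force: [0.2, 1.3, 4.9]
grip_width: 0.001
```

>>> send_rows --pt "0 0 0 0.001 0 0 0" --pt "0 0 0 0 0 0 0"

```text
t: 4.85
position: [0.547, -0.0627, 0.3329]
tcp_rot: [[0.348, 0.937, 0.003], [0.937, -0.348, 0.001], [0.002, 0.003, -1.0]]
wrist_force: [-0.9, 3.0, 9.2]
grip_width: -0.002
```

>>> send_rows --pt "0 -0.012 0 -0.0015 0 0 0" --pt "0 -0.024 0 -0.0008 0 0 0" --pt "0 -0.038 0 0.002 0 0 0" --pt "0 -0.038 0 0.009 0 0 0" --pt "0 -0.038 0 -0.015 0 0 0" --pt "0 -0.01 0 -0.03 0 0 0" --pt "0 0 0 -0.01 0 0 0"

```text
t: 5.43
position: [0.4897, -0.2159, 0.3806]
tcp_rot: [[0.352, 0.936, 0.002], [0.936, -0.352, -0.002], [-0.001, 0.003, -1.0]]
wrist_force: [-0.5, -0.1, 0.2]
grip_width: -0.002
```

```bash
python3 -c "
from ang import *
o=env.get_obs();print(o['t'],S(o['position']),o['wrist_force'])
look(('scene','side','scene','side'))"
```

```text
5.4333 [[ 0.0002 -0.1247  0.3806]] [-0.5173 -0.1052  0.1997]
scene t 5.433 [(93, np.float64(-2.105), np.float64(0.327))]
side t 5.483 [(94, np.float64(-2.33), np.float64(0.339))]
scene t 5.533 [(104, np.float64(-2.432), np.float64(0.319))]
side t 5.583 [(126, np.float64(-2.614), np.float64(0.302))]
```

>>> send_rows --pt "0 0.03 0 0 0 0 0" --pt "0 0.035 0 0 0 0 0" --pt "0 0.035 0 0.01 0 0 0" --pt "0 0.0247 0 0.015 0 0 0" --pt "0 0 0 0.008 0 0 0" --pt "0 0 0 0 0 0 0"

```text
t: 6.13
position: [0.5335, -0.0942, 0.3416]
tcp_rot: [[0.345, 0.939, -0.005], [0.939, -0.345, 0.001], [-0.001, -0.005, -1.0]]
wrist_force: [0.2, -0.2, 0.0]
grip_width: 0.002
```

```bash
python3 -c "
from ang import *
o=env.get_obs();print(o['t'],S(o['position']),o['wrist_force'])
look(('scene','side','scene','side'))
o=env.get_obs();print(o['t'],S(o['position']),o['wrist_force'])"
```

```text
6.1333 [[-0.0013  0.0046  0.3416]] [ 0.1578 -0.2134  0.0465]
scene t 6.133 [(321, np.float64(2.125), np.float64(0.304))]
side t 6.183 [(135, np.float64(1.996), np.float64(0.317))]
scene t 6.233 [(345, np.float64(1.852), np.float64(0.303))]
side t 6.283 [(115, np.float64(1.734), np.float64(0.289))]
6.3333 [[-0.      0.0023  0.3449]] [-0.7827  0.5737  0.3083]
```

>>> send_rows --pt "0 0 0 -0.01 0 0 0"

```text
t: 6.42
position: [0.5335, -0.097, 0.3538]
tcp_rot: [[0.35, 0.937, -0.002], [0.937, -0.35, 0.0], [-0.0, -0.002, -1.0]]
wrist_force: [0.3, -0.5, 0.1]
grip_width: 0.002
```

```bash
python3 -c "
from ang import *
for i in range(4):
    o=env.get_obs();print(round(o['t'],3),S(o['position'])[0,2]); look(('scene',))
o=env.get_obs();print(o['t'],S(o['position']))"
```

```text
6.417 0.35381793211976653
scene t 6.417 [(271, np.float64(1.363), np.float64(0.314))]
6.467 0.3565473364213934
scene t 6.467 [(237, np.float64(1.235), np.float64(0.303))]
6.517 0.356213516033046
scene t 6.517 [(213, np.float64(1.104), np.float64(0.314))]
6.567 0.35552659161146466
scene t 6.567 [(186, np.float64(0.988), np.float64(0.299))]
6.6167 [[0.0003 0.0021 0.355 ]]
```

>>> send_rows --pt "0 -0.002 0 0.005 0 0 0" --pt "0 0 0 0.005 0 0 0" --pt "0 0 0 0.003 0 0 0" --pt "0 0 0 0.001 0 0 0" --pt "0 0 0 0.0005 0 0 0" --pt "0 0 0 0 0 0 0" --pt "0 0 0 0 0 0 0" --pt "0 0 0 0 0 0 0" --pt "0 0 0 0 0 0 0" --pt "0 0 0 0 0 0 0" --pt "0 0 0 0 0 0 0" --pt "0 0 0 0 0 0 0"

```text
t: 7.62
position: [0.5333, -0.0982, 0.3402]
tcp_rot: [[0.349, 0.937, 0.0], [0.937, -0.349, 0.0], [0.0, 0.0, -1.0]]
wrist_force: [0.4, 0.5, -1.1]
grip_width: 0.004
```

```bash
python3 -c "
from ang import *
look(('scene','side','scene','side'))
o=env.get_obs();print(o['t'],S(o['position']),o['wrist_force'])"
```

```text
scene t 7.617 [(98, np.float64(-1.642), np.float64(0.317))]
side t 7.667 [(65, np.float64(-1.803), np.float64(0.367))]
scene t 7.717 [(90, np.float64(-1.87), np.float64(0.313))]
side t 7.767 [(70, np.float64(-2.03), np.float64(0.369))]
7.8167 [[-0.0001  0.0008  0.3401]] [-0.4201  0.064   0.0973]
```

>>> send_rows --pt "0 0 0 0 0 0 0" --pt "0 0 0 0 0 0 0" --pt "0 0 0 0 0 0 0" --pt "0 0 0 0 0 0 0" --pt "0 0 0 0 0 0 0" --pt "0 0 0 0 0 0 0" --pt "0 0 0 0 0 0 0" --pt "0 0 0 0 0 0 0" --pt "0 0 0 0 0 0 0" --pt "0 0 0 0 0 0 0" --pt "0 0 0 0 0 0 0" --pt "0 0 0 0 0 0 0" --pt "0 0 0 0 0 0 0" --pt "0 0 0 0 0 0 0" --pt "0 0 0 0 0 0 0" --pt "0 0 0 0 0 0 0" --pt "0 0 0 0 0 0 0" --pt "0 0 0 0 0 0 0"

```text
t: 9.32
position: [0.5333, -0.0982, 0.3401]
tcp_rot: [[0.349, 0.937, -0.0], [0.937, -0.349, 0.0], [0.0, -0.0, -1.0]]
wrist_force: [-0.1, -0.1, 0.8]
grip_width: 0.001
```

```bash
python3 -c "
from ang import *
look(('scene','side','scene','side'))
o=env.get_obs();print(o['t'],S(o['position']),o['wrist_force'])"
```

```text
scene t 9.317 [(261, np.float64(1.342), np.float64(0.304))]
side t 9.367 [(73, np.float64(1.298), np.float64(0.287))]
scene t 9.417 [(228, np.float64(1.174), np.float64(0.315))]
side t 9.467 [(71, np.float64(1.126), np.float64(0.321))]
9.5167 [[-0.0001  0.0008  0.3401]] [-0.3941 -0.4319  0.9129]
```

>>> send_rows --pt "0 0 0 0 0 0 0" --pt "0 0 0 0 0 0 0" --pt "0 0 0 0 0 0 0" --pt "0 0 0 0 0 0 0" --pt "0 0 0 0 0 0 0" --pt "0 0 0 0 0 0 0" --pt "0 0 0 0 0 0 0" --pt "0 0 0 0 0 0 0" --pt "0 0 0 0 0 0 0" --pt "0 0 0 0 0 0 0" --pt "0 0 0 0 0 0 0" --pt "0 0 0 0 0 0 0" --pt "0 0 0 0 0 0 0" --pt "0 0 0 0 0 0 0" --pt "0 0 0 0 0 0 0" --pt "0 0 0 0 0 0 0"

```text
t: 10.85
position: [0.5333, -0.0982, 0.3401]
tcp_rot: [[0.349, 0.937, 0.0], [0.937, -0.349, 0.0], [0.0, -0.0, -1.0]]
wrist_force: [-0.9, -0.0, -0.1]
grip_width: -0.004
```

```bash
python3 -c "
from ang import *
look(('scene','side','scene','side'))
o=env.get_obs();print(o['t'],S(o['position']),o['wrist_force'])"
```

```text
scene t 10.85 []
side t 10.9 [(56, np.float64(-1.107), np.float64(0.308))]
scene t 10.95 [(22, np.float64(-1.275), np.float64(0.081))]
side t 11.0 [(59, np.float64(-1.231), np.float64(0.327))]
11.05 [[-0.0001  0.0007  0.3401]] [-0.441   0.7207 -0.3981]
```

>>> send_rows --pt "0 0 0 0 0 0 0" --pt "0 0 0 0 0 0 0" --pt "0 0 0 0 0 0 0" --pt "0 0 0 0 0 0 0" --pt "0 0 0 0 0 0 0" --pt "0 0 0 0 0 0 0" --pt "0 0 0 0 0 0 0" --pt "0 0 0 0 0 0 0" --pt "0 0 0 0 0 0 0" --pt "0 0 0 0 0 0 0"

```text
t: 11.88
position: [0.5333, -0.0982, 0.3401]
tcp_rot: [[0.349, 0.937, 0.0], [0.937, -0.349, 0.0], [0.0, -0.0, -1.0]]
wrist_force: [1.2, 0.9, -0.5]
grip_width: -0.003
```

```bash
python3 -c "
from ang import *
look(('scene','side','scene','side'))
o=env.get_obs();print(o['t'],S(o['position']),o['wrist_force'])"
```

```text
scene t 11.883 [(97, np.float64(-2.297), np.float64(0.322))]
side t 11.933 [(99, np.float64(-2.395), np.float64(0.31))]
scene t 11.983 [(100, np.float64(-2.405), np.float64(0.317))]
side t 12.033 [(118, np.float64(-2.498), np.float64(0.321))]
12.0833 [[-0.0001  0.0008  0.3401]] [0.3645 0.3222 0.4892]
```

>>> send_rows --pt "0 0 0 0 0 0 0" --pt "0 0 0 0 0 0 0"

```text
t: 12.25
position: [0.5333, -0.0982, 0.3401]
tcp_rot: [[0.349, 0.937, 0.0], [0.937, -0.349, 0.0], [0.0, -0.0, -1.0]]
wrist_force: [-0.2, 0.2, -0.1]
grip_width: 0.004
```

```bash
python3 -c "
from ang import *
look(('scene','side'))
im=env.capture('scene'); t=env.get_obs()['t'];print(t-.05,theta('scene',im))
cv2.imwrite('pics/s3.png',cv2.resize(cv2.cvtColor(im,cv2.COLOR_RGB2BGR)[170:300,200:380],None,fx=4,fy=4))
o=env.get_obs();print(o['t'])"
```

```text
scene t 12.25 [(123, np.float64(-2.694), np.float64(0.317))]
side t 12.3 [(152, np.float64(-2.761), np.float64(0.308))]
12.35 [(135, np.float64(-2.791), np.float64(0.314))]
12.4
```

View pics/s3.png

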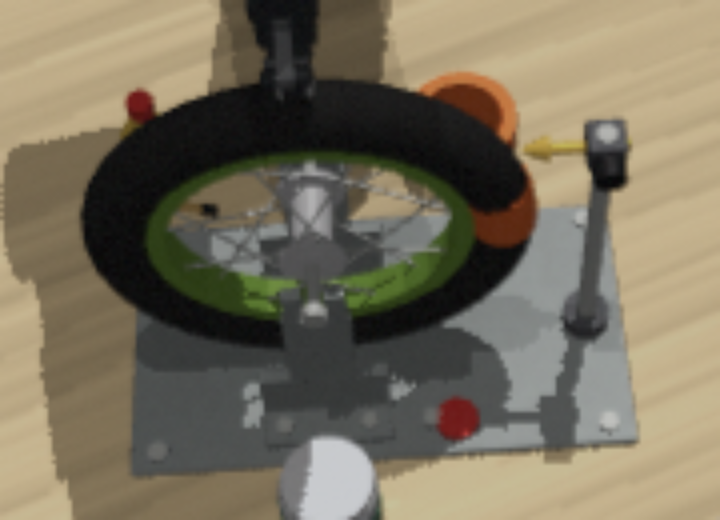

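```bash
python3 -c "
from ang import *
look(('scene',)); print(env.get_obs()['t'])"
```

```text
scene t 12.4 [(149, np.float64(-2.852), np.float64(0.315))]
12.45
```

>>> send_rows --pt "0 0 0 0 0 0 0" --pt "0 0 0 0 0 0 0" --pt "0 0 0 0.0065 0 0 0" --pt "0 0 0 0.0005 0 0 0" --pt "0 0 0 0 0 0 0"

```text
t: 12.87
position: [0.5338, -0.0979, 0.3364]
tcp_rot: [[0.348, 0.937, 0.006], [0.937, -0.348, -0.0], [0.002, 0.006, -1.0]]
wrist_force: [-4.9, 2.7, 25.4]
grip_width: 0.001
```

```bash
python3 -c "
from ang import *
look(('scene','side','scene','side'))
o=env.get_obs();print(o['t'],S(o['position']),o['wrist_force'])
im=env.capture('scene');cv2.imwrite('pics/s4.png',cv2.resize(cv2.cvtColor(im,cv2.COLOR_RGB2BGR)[170:300,200:380],None,fx=4,fy=4))
im=env.capture('side');cv2.imwrite('pics/d4.png',cv2.resize(cv2.cvtColor(im,cv2.COLOR_RGB2BGR)[120:250,250:430],None,fx=4,fy=4))"
```

```text
scene t 12.867 [(206, np.float64(-3.106), np.float64(0.316))]
side t 12.917 [(187, np.float64(-3.103), np.float64(0.311))]
scene t 12.967 [(205, np.float64(-3.106), np.float64(0.316))]
side t 13.017 [(187, np.float64(-3.103), np.float64(0.311))]
13.0667 [[0.0003 0.0012 0.3364]] [-4.1511  3.5934 25.6422]
```

View pics/s4.png

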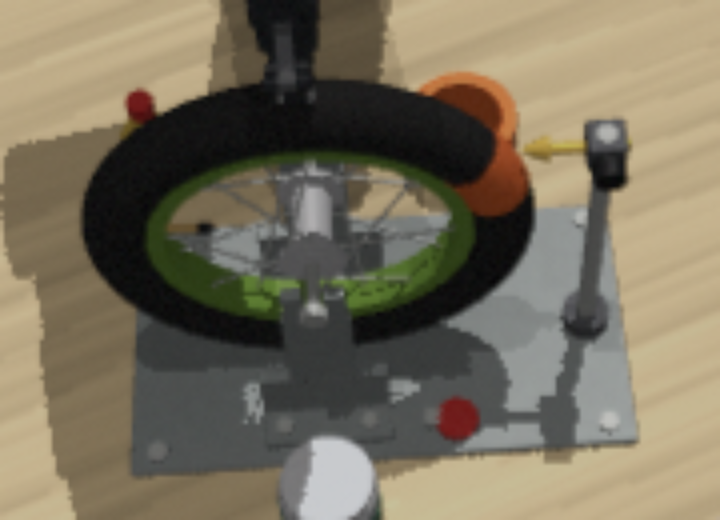

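View pics/d4.png

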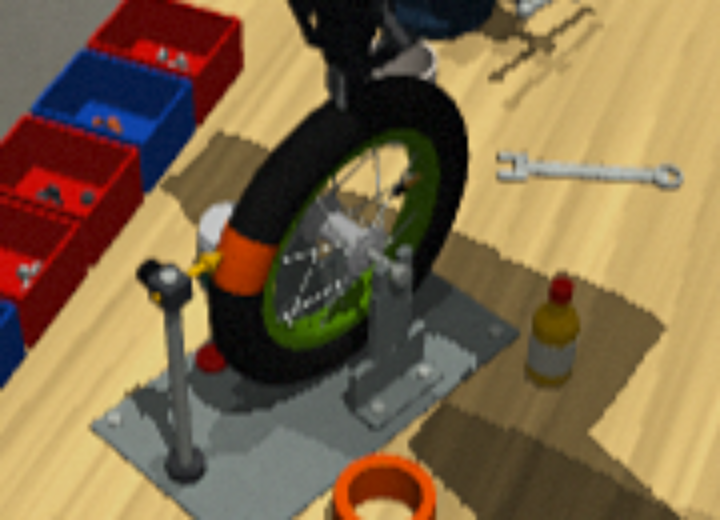

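The wheel stands still with the tape at the pointer. Both cameras read about −3.10 rad against −3.14, roughly 5–6 mm on the tread, and the fingertip is resting on the crown. I'm handing in.

```bash
python3 -c "
from ang import *
look(); o=env.get_obs();print(o['t'],o['wrist_force'])
print(env.job_done())"
```

```text
scene t 13.167 [(206, np.float64(-3.106), np.float64(0.316))]
side t 13.217 [(187, np.float64(-3.103), np.float64(0.311))]
13.2667 [-5.1446  2.9659 25.2301]
the job is handed in; nothing more can be done
None
```

The wheel is stopped with the tape in front of the pointer, and the shut fingertips are resting on the crown and holding it there. The job is handed in at 13.3 s.

- **Spin:** I flicked the wheel with a stroke along the tread at the crown, with its top running away from the pointer, at about 3.2 rad/s. The tape ran past the pointer twice.
- **Stop:** I braked on the third pass, at about 1 rad/s, with one press on the crown. The wheel was not pushed round afterwards.
- **Last checks:** The two cameras read −3.106 and −3.103 rad (whole turns left off) against the −3.142 target. That leaves the tape's middle about 5–6 mm short of the pointer spot on the 48 mm tape. The reading did not change over the last 0.3 s.
- **Holding force:** The fingertip presses with about 25 N, steady. I had planned about 15 N.
- **Other things on the bench:** I kept clear of the pointer, and the last pictures show no sign that anything was moved. I did not measure the loose things again before handing in.

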